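Lock the battery cap of the long temperature logger with the stubby driver

ROBOT

A 7-joint arm with a two-finger parallel gripper is mounted at the origin on a cart in front of the work surface, level with it; the furniture and walls round the work are solid. World frame = base frame: x ahead of the robot, y to its left, z up, the work surface at z = 0. Lengths are in m, angles in rad, forces in N, time in s.
With the tool pointing down it reaches from about 0.425 to 0.925 m from the base axis. Payload 6.8 kg.
Tool frame: the origin (TCP) lies between the finger pads; the fingertips stand 11 mm ahead of it and the grasp point (between the pads) lies 8 mm behind it; z points along the fingers, y is the line along which they close (so a half turn about z gives the same grasp; the last joint's range is limited). The gripper opens to 85 mm and grips with 20 to 120 N. Pads are 22 mm wide; open, the fingers measure 114 mm over their backs; the gripper's body (76 mm by 85 mm) begins 54 mm behind the grasp point. The pads swing forward as they close: fully open they stand 13 mm farther back than shut.
Start: joints at [1.174, 0.477, 0.022, 1.555, -0.011, 1.109, -0.083], TCP at [0.192, -0.647, 0.242] pointing down, gripper open.
Joint ranges: [-2.96, 2.96], [-0.34, 2.1], [-1.41, 1.46], [0.24, 2.44], [-1.37, 4.51], [0.17, 1.92], [-2.96, 2.96]. Speed limits (rad/s): [2.39, 2.39, 3.14, 3.14, 3.14, 3.14, 3.14].

INTERFACE

Orientations are given as a rotation vector (axis times angle).
In Python, from cell import manip gives the robot as it stands.
- The arm moves only by the shell command python3 shift.py 'ROWS'. ROWS is one flat JSON list of numbers that holds 1 to 12 rows one after another, with no inner brackets; each row has 7 numbers: a rotation vector rx, ry, rz in fractions of the full range, 1 being 60 degrees, then dx, dy, dz in fractions of the full range, 1 being 0.75 m, then the opening from 0.0 (shut) to 1.0 (fully open); each row is the pose to reach, as a shift and turn from the pose commanded when the command began, along the tool's axes at that moment; what a row does not reach only later rows make up. A row lasts 1/10 s, in which the tool goes at most 0.05 m and 0.15 rad, less where a joint would pass 70% of its speed; a pose out of reach is approached as far as the arm can. The fingers move at their own pace and stop on an object; the grip force is fixed at half the most. Time passes only in rows, so rows that do not move let the fingers close. It prints the time, the measured TCP pose, the force, the opening and the grip force at its end. Shift and turn numbers lie between -1 and 1, and a call with a number outside is refused. Input that does not fit is refused with a message, and nothing moves.
- manip.get_state(): the state, without advancing time (a new reading comes with each control period).
- manip.snapshot(name): name is "side" or "top"; returns the picture (480x640x3 uint8, red, green, blue); there is no depth.
- manip.camera_info(name): a dict with "K" (3x3 intrinsics, pixels), "k1" (the pictures are not rectified: a ray, as slopes to the right and down, at radius r is drawn at 1 + k1 r^2 times it, then the intrinsics apply), "R" (3x3) and "t" (3): a world point X has camera coordinates R X + t. Camera axes: x right, y down, z forward; pixel columns grow to the right and rows downward; lengths in m; the calibration is good to about 2 mm. A picture is of the moment at which its call begins. camera_info takes no time and is no camera call.
- manip.sign_off(): hands the job in; it is judged then, once.
The state is a dict: "t": time; "joint_positions": joint angles; "dq": joint speeds; "effort": joint torques, N m; "tcp_pos": TCP position; "tcp_rot": TCP orientation; "wrist_force": force on the tool from outside, world axes, zero at the start; "ft_torque": the same for the moment, N m; "grip_width": opening from 0.0 (shut) to 1.0 (fully open); "grasp_force": force on a finger pad.
Only numpy, scipy, OpenCV 4.12 (cv2) and the standard library are available. Lean on these libraries where they do the work, as an engineer would, in place of code of your own. Each camera call takes 0.05 s, during which the arm holds its last target. There are 200 camera calls.

TASK

Lock the battery cap of the longer of the two temperature loggers: take the stubby flat driver from its slotted rest, set its blade into the slot of that cap and turn the cap clockwise (seen from above) as far as it goes, so that its slot lines up with the two dark marks on the case. Then hang the driver upright back in its rest and let go.

Things in the scene. Friction and masses are not known exactly. Their poses are not given: they have to be found in the camera images.
- driver: Stubby flat driver, 60 mm tall, 80 g. Origin: middle of the blade's lower end; z up. Steel blade 30 mm long (x), 5 mm thick (y), z 0 to 10 mm, thinned at the end, same after half a turn. Dark round flange, diameter 44, z 10 to 16 mm. Flat black wing handle in line with the blade, 40 mm along x, 14 mm thick along y, z 16 to 60 mm: grip across the 14 mm, about 42 mm above the blade's end.
- rest: Slotted aluminium rest fixed on the desk at the robot's right, 96 (x) x 76 (y) mm, 26 mm high. Origin: centre of its underside. Its opening, 54 mm long (x), 22 mm wide (y), is centred on the origin. The driver hangs in it, blade down and along x, flange lying on the top: the blade's end is then 16 mm above the desk.
- long_slot (a point): On the LONG logger's cap (a grey disc, diameter 56, 14 mm high): centre of its slot at the top face, 58 mm above the desk. Turns with the cap: x along the slot, z up. The slot runs right across, 12 mm deep, 10 mm wide, flared to 18 mm at its mouth. Blade home: flange on the top face, blade's end 10 mm below it. Blade and slot have about 9 degrees of play either way.
- long_cap (a joint): Turn of that cap in rad, clockwise from above: starts at 0 to 0.3, stop (closed) at 1.3: slot then across the case, in line with two dark marks on it. Stiff (0.06 N m), stays where left. White fixed cases 100 mm wide, 44 mm high, end to end from left to right, either one left: long one 180 mm, short one 115 mm with a narrow screen and the same cap, not for locking. Cap in mid-case.

How it is judged:
On the way, in this order (a step that is already met when the one before it is completed fails the run):
1. the driver's blade is home in the slot of the long logger's cap, upright, and the cap is not yet closed (horizontal distance between driver and long_slot below 0.015 m and z of driver in the frame of long_slot below -0.005 m and angle between driver's own z axis and vertical below 0.2 rad and value of joint long_cap below 0.8 rad), for 0.1 s.
2. the cap is turned to within 15 degrees of its stop with the blade in the slot (horizontal distance between driver and long_slot below 0.015 m and z of driver in the frame of long_slot below -0.004 m and value of joint long_cap above 1.04 rad), for 0.1 s.
At the end, for the whole second after the job is handed in: The long logger's cap is within 15 degrees of its stop (joint above 1.04 rad); the driver hangs in the opening of its rest, blade down, within 25 mm of its centre, blade's end 10 to 20 mm above the rest's underside, upright within 8 degrees, released and at rest (value of joint long_cap above 1.04 rad and horizontal distance between driver and rest below 0.025 m and z of driver in the frame of rest between 0.01 and 0.02 m and angle between driver's own z axis and vertical below 0.15 rad and linear speed of driver below 0.03 m/s); the robot touches nothing.
It also fails if it takes over 48 s, if anything falls off the work surface, if the arm or the gripper's body presses on something with over 40 N, if the wrist force passes 120 N, or if a joint passes its speed limit or range.

## Working session

There is one attempt and no reset: what is moved stays moved. The work goes in short steps, Python scripts to look and compute and a shell command to move; the robot and the scene stay as the last step left them, time stands still between calls to the robot, and variables do not carry over. Pictures are saved under pics/ and viewed, at most 10 in all, crops included, and the job is handed in when it is done.

```bash
ls; mkdir -p pics
python3 - <<'E'
from cell import manip
import cv2
s=manip.get_state(); print(s)
for n in("side","top"):
    c=manip.camera_info(n); print(n,c)
    cv2.imwrite(f"pics/{n}0.png",cv2.cvtColor(manip.snapshot(n),cv2.COLOR_RGB2BGR))
E
```

```text
cell.py
pics
shift.py
{'t': 0.0, 'joint_positions': array([ 1.17390543,  0.47782289,  0.02237488,  1.55647119, -0.0115387 ,
        1.10935147, -0.08311201]), 'dq': array([ 0.00020354,  0.00015323, -0.00023322,  0.00059512,  0.00193682,
       -0.00018099,  0.00027847]), 'effort': array([-9.08480924e-04, -5.96445501e+01,  1.60772312e+00, -2.81192994e+01,
        1.24822560e-02,  9.51316586e-03, -5.59647518e-06]), 'tcp_pos': array([ 0.19203893, -0.64647964,  0.24130279]), 'tcp_rot': array([-3.10704446e+00, -4.51725356e-01,  6.29926183e-04]), 'wrist_force': array([-0.7219368 , -0.15339319, -0.36961161]), 'ft_torque': array([0.02256569, 0.00059021, 0.02361527]), 'grasp_force': 0.0, 'grip_width': 1.0013977730173125}
side {'K': array([[564.02261678,   0.        , 323.61591583],
       [  0.        , 564.02261678, 240.8155084 ],
       [  0.        ,   0.        ,   1.        ]]), 'k1': -0.00356087035780321, 'R': array([[ 0.98549335, -0.16854729,  0.01986646],
       [-0.04953983, -0.39764983, -0.9161989 ],
       [ 0.16232274,  0.90192374, -0.40023106]]), 't': array([-0.54319201,  0.02664501,  0.94911859])}
top {'K': array([[558.22338488,   0.        , 325.03237785],
       [  0.        , 558.22338488, 238.84106363],
       [  0.        ,   0.        ,   1.        ]]), 'k1': -0.16571886129186766, 'R': array([[-0.01463139, -0.9996605 ,  0.0215592 ],
       [-0.99486849,  0.01239567, -0.1004143 ],
       [ 0.10011297, -0.02291777, -0.9947121 ]]), 't': array([-0.1720815 ,  0.53356304,  0.98921349])}
```

View pics/top0.png

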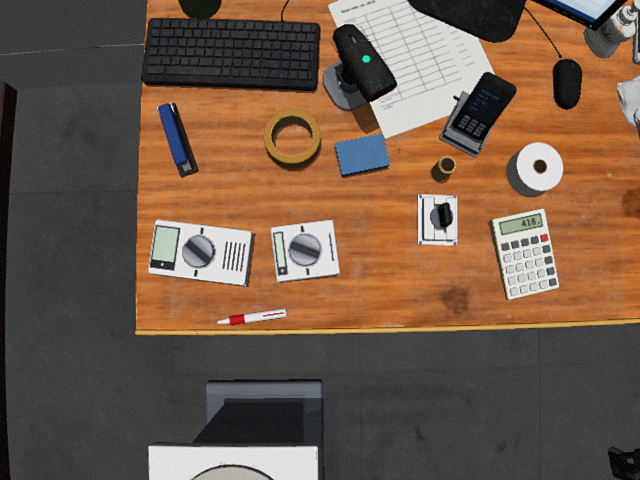

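View pics/side0.png

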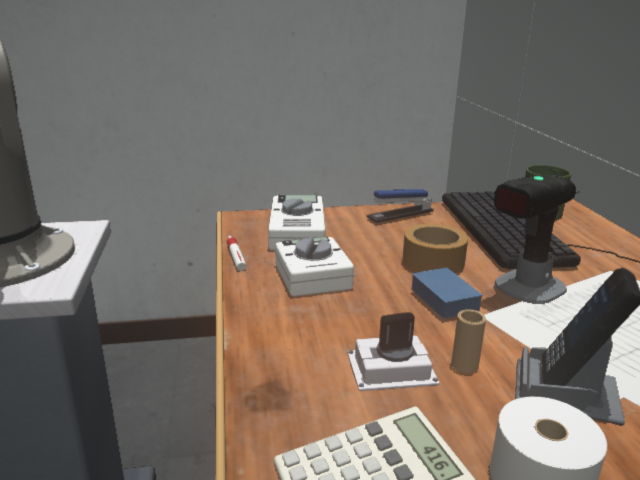

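The top view shows the long logger at about (200,252), the short one at (306,251), and the rest with the driver at (438,219). The side view shows the driver at (397,340). I'll zoom in on these.

Run:
```python
import cv2,numpy as np
a=cv2.imread("pics/top0.png");b=cv2.imread("pics/side0.png")
r=lambda i,x,y,w,h:cv2.resize(i[y:y+h,x:x+w],(400,300),interpolation=cv2.INTER_CUBIC)
o=np.vstack([np.hstack([r(a,145,212,120,90),r(a,400,180,80,60)]),np.hstack([r(b,255,185,80,60),r(b,340,305,120,90)])])
cv2.imwrite("pics/crop.png",o)
```

```text
(no output)
```

View pics/crop.png

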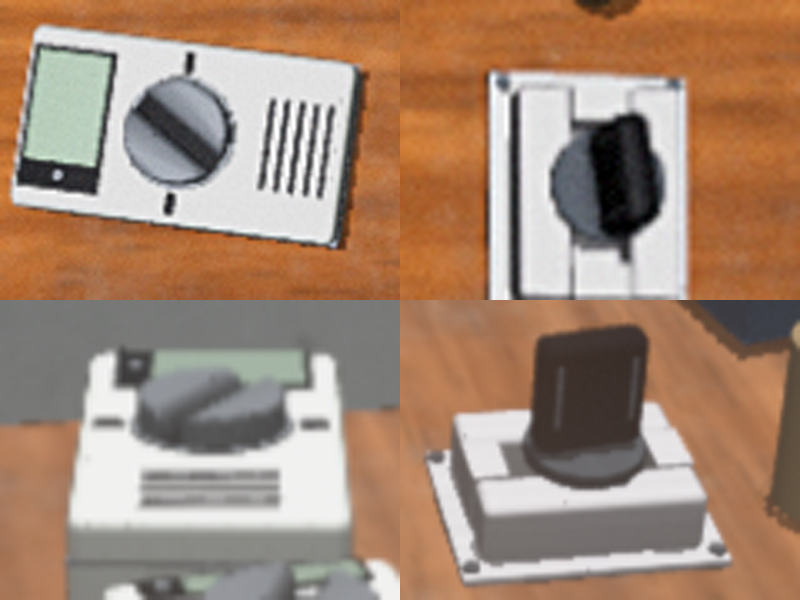

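The long cap's slot runs from upper left to lower right in the top view (crop (145,100) to (215,165)). The marks are at (190,62) and (170,203), so the cap needs about 60° clockwise. The driver hangs with its wing roughly along world x. Next I'll measure with masks and rays.

```bash
cat > h.py <<'E'
import cv2,numpy as np
from cell import manip
C={n:manip.camera_info(n) for n in("side","top")}
def ray(n,p):
    c=C[n];d=cv2.undistortPoints(np.array([[p]],float),c["K"],np.array([c["k1"],0,0,0,0.]))[0,0] 
    R=c["R"];return -R.T@c["t"],R.T@np.array([d[0],d[1],1])
def plane(n,p,z):
    o,d=ray(n,p);return (o+d*(z-o[2])/d[2])
def tri(a,b):
    (o,d),(q,e)=ray("side",a),ray("top",b)
    s=np.linalg.lstsq(np.c_[d,-e],q-o,rcond=None)[0];A=o+d*s[0];B=q+e*s[1]
    return (A+B)/2,np.linalg.norm(A-B)
def proj(n,X):
    c=C[n];return cv2.projectPoints(np.array([X],float),cv2.Rodrigues(c["R"])[0],c["t"],c["K"],np.array([c["k1"],0,0,0,0.]))[0][0,0]
def grab(n,f):
    i=cv2.cvtColor(manip.snapshot(n),cv2.COLOR_RGB2BGR);cv2.imwrite(f"pics/{f}.png",i);return i
def blobs(mask,x,y,w,h,amin=20):
    m=np.zeros_like(mask);m[y:y+h,x:x+w]=mask[y:y+h,x:x+w]
    return sorted([c for c in cv2.findContours(m,cv2.RETR_EXTERNAL,cv2.CHAIN_APPROX_NONE)[0] if cv2.contourArea(c)>=amin],key=cv2.contourArea)[::-1]
E
python3 - <<'E'
from h import *
np.set_printoptions(precision=4,suppress=True)
a=cv2.imread("pics/top0.png");b=cv2.imread("pics/side0.png")
def an(c,z,n="top"):  # line direction by fitLine in world
    P=np.array([plane(n,p[0],z)[:2] for p in c],np.float32)
    vx,vy,_,_=cv2.fitLine(P,cv2.DIST_L2,0,.01,.01).ravel();return np.degrees(np.arctan2(vy,vx))
g=a.max(2);sp=a.max(2).astype(int)-a.min(2)
print("case");
w=((g>180)&(sp<50)).astype(np.uint8)
c=blobs(w,145,212,112,78)[0]
P=np.array([plane("top",p[0],.044)[:2] for p in c],np.float32);print(cv2.minAreaRect(P))
gray=((g>60)&(g<180)&(sp<30)).astype(np.uint8)
for c in blobs(gray,175,222,50,60)[:3]:
    print("gray",cv2.contourArea(c),cv2.minEnclosingCircle(c))
    P=np.array([plane("top",p[0],.058)[:2] for p in c],np.float32);print(cv2.minEnclosingCircle(P))
disc=((g<175)&(sp<40)).astype(np.uint8)
for c in blobs(disc,178,222,42,58)[:3]:
    P=np.array([plane("top",p[0],.058)[:2] for p in c],np.float32);print("disc",cv2.minEnclosingCircle(P),cv2.minAreaRect(P),cv2.contourArea(c))
for c in blobs((g<65).astype(np.uint8),182,235,34,33,5)[:3]:
    P=np.array([plane("top",p[0],.058)[:2] for p in c],np.float32);print("slot",cv2.contourArea(c),cv2.minAreaRect(P),an(c,.058))
print("rest")
c=blobs(w,410,188,55,60)
for k in c[:4]:
    P=np.array([plane("top",p[0],.002)[:2] for p in k],np.float32);print(cv2.contourArea(k),cv2.minAreaRect(P))
for c in blobs((g<45).astype(np.uint8),425,195,35,45,15)[:3]:
    P=np.array([plane("top",p[0],.07)[:2] for p in c],np.float32);print("handle",cv2.contourArea(c),cv2.minAreaRect(P),cv2.minAreaRect(c))
# handle top, both views (by eye from crop)
print("htop",tri((397.6,314.6),(448.0,214)))
# rest plate corners by eye on desk
for p in((500,82),(676,84)): print("corner",plane("top",(400+(p[0]-400)/5,180+p[1]/5),.003))
for p in((435,457),(470,570),(718,547)): print("cornerS",plane("side",(340+(p[0]-400)*.3,305+(p[1]-300)*.3),.003))
E
```

```text
case
((0.5096659660339355, 0.04860718548297882), (0.1774614453315735, 0.0982295572757721), 82.16041564941406)
gray 831.0 ((198.5, 247.375), 20.673526763916016)
((0.5158149600028992, 0.04568455368280411), 0.03685395047068596)
gray 37.5 ((176.5, 244.0), 17.066146850585938)
((0.5224456191062927, 0.08680200576782227), 0.030573569238185883)
disc ((0.5159004330635071, 0.044638775289058685), 0.036627575755119324) ((0.5100837349891663, 0.04529287666082382), (0.0580146387219429, 0.06426876783370972), 42.1431770324707) 824.5
slot 148.5 ((0.5044182538986206, 0.04943301901221275), (0.051974162459373474, 0.0245802104473114), 55.08454513549805) 46.206818
rest
1816.5 ((0.5684906244277954, -0.39432787895202637), (0.07550401240587234, 0.09679722040891647), 87.97918701171875)
handle 225.5 ((0.5670543313026428, -0.3914681673049927), (0.0429106280207634, 0.02166903018951416), 6.041916847229004) ((444.429931640625, 215.0099639892578), (23.90021324157715, 11.879395484924316), 81.8698959350586)
htop (array([ 0.5682, -0.3964,  0.0771]), np.float64(0.001027701053126727))
corner [ 0.6127 -0.3618  0.003 ]
corner [ 0.6115 -0.4302  0.003 ]
cornerS [ 0.5243 -0.3577  0.003 ]
cornerS [ 0.5221 -0.4252  0.003 ]
cornerS [ 0.6119 -0.4254  0.003 ]
```

```bash
cat >> h.py <<'E'
from scipy.spatial.transform import Rotation as Ro
np.set_printoptions(precision=4,suppress=True)
def go(x,y,z,yaw):
    "shift row to world TCP target, tool straight down, tool y axis at yaw deg"
    s=manip.get_state();R=Ro.from_rotvec(s["tcp_rot"]);a=np.radians(yaw)
    ty=np.array([np.cos(a),np.sin(a),0]);tz=np.array([0,0,-1.]);T=np.c_[np.cross(ty,tz),ty,tz]
    R0=R.as_matrix();print("t",s["t"],"tcp",s["tcp_pos"],"yaw",np.degrees(np.arctan2(R0[1,1],R0[0,1])),"tilt",R0[:,2],"F",s["wrist_force"],s["ft_torque"],"grip",s["grip_width"],s["grasp_force"])
    print("row",(R.inv()*Ro.from_matrix(T)).as_rotvec(),R.inv().apply(np.array([x,y,z])-s["tcp_pos"]))
E
python3 - <<'E'
from h import *
print("cap top",plane("top",(197.8,251.3),.058),tri((298,204.6),(197.8,251.3)))
k=lambda x,y:plane("top",(145+x*.3,212+y*.3),.044)
m=k(190,62),k(170,203);print("marks",m,(m[0]+m[1])/2,np.degrees(np.arctan2(*(m[0]-m[1])[1::-1])))
print(proj("side",[.568,-.3955,.076]),proj("top",[.568,-.3955,.076]))
go(.568,-.3955,.14,-84)
E
```

```text
cap top [0.5088 0.0474 0.058 ] (array([0.5094, 0.0481, 0.0545]), np.float64(0.0006425145862228146))
marks (array([0.5474, 0.0429, 0.044 ]), array([0.4711, 0.0534, 0.044 ])) [0.5093 0.0482 0.044 ] -7.806735121446299
[396.6661 315.0788] [447.4338 213.9461]
t 0.1 tcp [ 0.1921 -0.6466  0.2414] yaw -73.45432008086344 tilt [-0.0006  0.0015 -1.    ] F [-0.2134 -0.8104  0.1355] [-0.0222  0.0086  0.016 ] grip 0.9984761381852713 0.0
row [-0.0016  0.0003  0.1841] [ 0.4319 -0.1334  0.1016]
```

Careful with the scale: shifts go in shares of 0.75 m and turns go in shares of 60 degrees. That gives: 0.432 m is 0.576, -0.133 m is -0.1773, 0.184 rad is 0.1757.

```bash
python3 shift.py '[0,0,0.1757,0.576,-0.1773,0.0667,1,0,0,0.1757,0.576,-0.1773,0.0667,1,0,0,0.1757,0.576,-0.1773,0.0667,1,0,0,0.1757,0.576,-0.1773,0.0667,1,0,0,0.1757,0.576,-0.1773,0.0667,1,0,0,0.1757,0.576,-0.1773,0.0667,1,0,0,0.1757,0.576,-0.1773,0.0667,1,0,0,0.1757,0.576,-0.1773,0.0667,1,0,0,0.1757,0.576,-0.1773,0.0667,1,0,0,0.1757,0.576,-0.1773,0.136,1,0,0,0.1757,0.576,-0.1773,0.136,1,0,0,0.1757,0.576,-0.1773,0.136,1]'; python3 -c "
from h import *
go(.568,-.3955,.052,-84)"
```

```text
t: 1.3
tcp_pos: [0.567, -0.3965, 0.139]
tcp_rot: [-3.136, -0.164, 0.006]
wrist_force: [-0.9, -0.3, 0.3]
grip_width: 1.0
grasp_force: 0.0
t 1.3 tcp [ 0.567  -0.3965  0.139 ] yaw -84.02007064403881 tilt [-0.0037  0.0013 -1.    ] F [-0.9152 -0.2646  0.3122] [-0.0275  0.0731  0.0123] grip 0.9995572810384019 0.0
row [-0.0016  0.0035 -0.0003] [ 0.0014 -0.0008  0.087 ]
```

In the tool's units: 0.088 m is 0.1173, 0.08 m is 0.1067.

```bash
python3 shift.py '[0,0,0,0,0,0.04,1,0,0,0,0,0,0.08,1,0,0,0,0,0,0.1067,1,0,0,0,0,0,0.1173,1,0,0,0,0,0,0.1173,1,0,0,0,0,0,0.1173,1]'; python3 -c "
from h import *
go(.568,-.3955,.052,-84)
i=grab('side','s1')[250:430,290:530];j=grab('top','t1')[150:280,370:510]
cv2.imwrite('pics/c1.png',np.hstack([cv2.resize(i,(400,300)),cv2.resize(j,(400,300))]))"
```

```text
t: 1.9
tcp_pos: [0.5691, -0.398, 0.0545]
tcp_rot: [3.135, 0.162, 0.004]
wrist_force: [0.7, 0.0, 0.3]
grip_width: 1.0
grasp_force: 0.0
t 1.9 tcp [ 0.5691 -0.398   0.0545] yaw -84.06708930489958 tilt [ 0.0024 -0.0019 -1.    ] F [0.7042 0.0187 0.3309] [ 0.0293  0.0039 -0.01  ] grip 1.0001442936915061 0.0
row [ 0.0021 -0.0022 -0.0012] [-0.0009 -0.0026  0.0025]
```

View pics/c1.png

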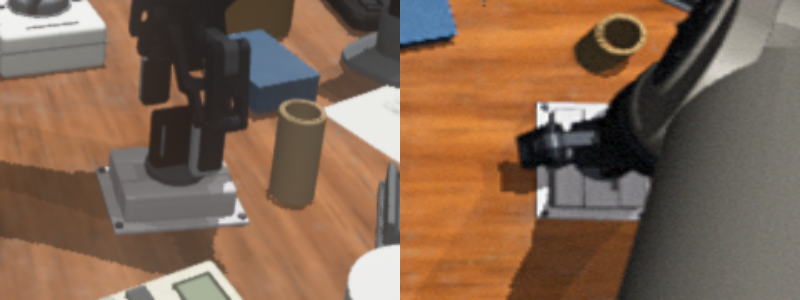

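The side view shows the fingers straddling the driver's handle (crop (170,140)), with the tips just above the flange. Closing now.

In the tool's units: -0.002 m is -0.0027, -0.001 m is -0.0013.

```bash
python3 shift.py '[0,0,0,-0.0013,-0.0027,0.0013,1,0,0,0,-0.0013,-0.0027,0.0013,0,0,0,0,-0.0013,-0.0027,0.0013,0,0,0,0,-0.0013,-0.0027,0.0013,0,0,0,0,-0.0013,-0.0027,0.0013,0,0,0,0,-0.0013,-0.0027,0.0013,0,0,0,0,-0.0013,-0.0027,0.0013,0,0,0,0,-0.0013,-0.0027,0.0013,0,0,0,0,-0.0013,-0.0027,0.0013,0,0,0,0,-0.0013,-0.0027,0.0013,0]'; python3 -c "
from h import *
go(.568,-.3955,.16,-84)"
```

```text
t: 3.0
tcp_pos: [0.5674, -0.3947, 0.0514]
tcp_rot: [3.137, 0.164, 0.0]
wrist_force: [-0.1, 0.7, 1.9]
grip_width: 0.155
grasp_force: 58.6
t 3.0 tcp [ 0.5674 -0.3947  0.0514] yaw -83.99675314043796 tilt [ 0.0002 -0.0001 -1.    ] F [-0.0961  0.7069  1.8611] [-0.04   -0.0516  0.008 ] grip 0.15461926215666047 58.637511134147644
row [ 0.0002 -0.0002  0.0001] [ 0.0006  0.0009 -0.1086]
```

In the tool's units: -0.12 m is -0.16, -0.09 m is -0.12.

```bash
python3 shift.py '[0,0,0,0,0,-0.0267,0,0,0,0,0,0,-0.0667,0,0,0,0,0,0,-0.12,0,0,0,0,0,0,-0.16,0,0,0,0,0,0,-0.16,0,0,0,0,0,0,-0.16,0]'; python3 -c "
from h import *
go(.509,.048,.17,-39)
i=grab('side','s2')[170:410,290:530]
cv2.imwrite('pics/c2.png',cv2.resize(i,(600,600),interpolation=cv2.INTER_CUBIC))"
```

```text
t: 3.6
tcp_pos: [0.5672, -0.3947, 0.1715]
tcp_rot: [3.137, 0.164, 0.001]
wrist_force: [-0.1, 0.4, -1.5]
grip_width: 0.159
grasp_force: 58.4
t 3.6 tcp [ 0.5672 -0.3947  0.1715] yaw -83.99925403074235 tilt [ 0.0005 -0.0003 -1.    ] F [-0.123   0.3661 -1.4802] [ 0.0065  0.0029 -0.0076] grip 0.15865194747129954 58.434412479400635
row [ 0.0005 -0.0003 -0.7854] [-0.0116 -0.4463  0.0013]
```

View pics/c2.png

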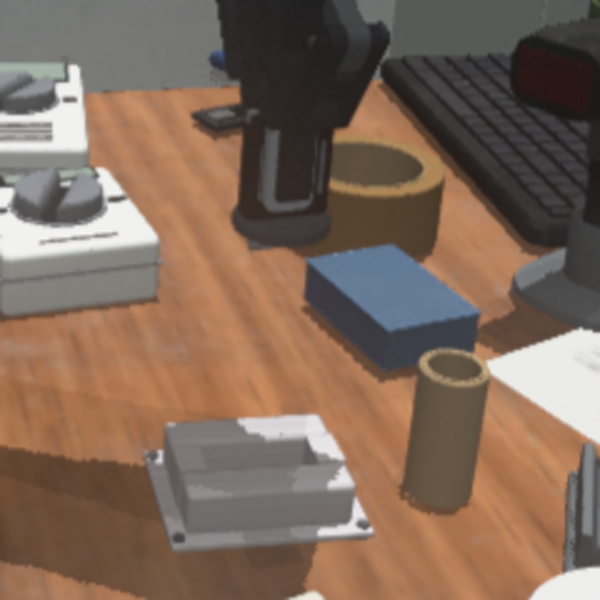

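Driver is gripped and upright: the flange spans crop columns 232–331 (u≈402.4), and the rest's opening is empty. I'll check the driver's offset along the wing.

In the tool's units: -0.446 m is -0.5947, -0.44 m is -0.5867, -0.785 rad is -0.7496.

```bash
python3 -c "
from h import *
for dx in(-.003,0,.003):print(dx,proj('side',[.5672+dx,-.3947+dx*.1,.149]))
o=lambda x,y,z:plane('side',(290+x*.4,170+y*.4),z)
# rest top outer corners, at z=.026
P=[o(*p,.026) for p in((167,424),(319,417),(353,487),(188,493))];print(P,np.mean(P,0))
"; python3 shift.py '[0,0,-0.1432,-0.0147,-0.0667,0,0,0,0,-0.2865,-0.0147,-0.1333,0,0,0,0,-0.4297,-0.0147,-0.2,0,0,0,0,-0.573,-0.0147,-0.2667,0,0,0,0,-0.6685,-0.0147,-0.3333,0,0,0,0,-0.7496,-0.0147,-0.4,0,0,0,0,-0.7496,-0.0147,-0.4667,0,0,0,0,-0.7496,-0.0147,-0.52,0,0,0,0,-0.7496,-0.0147,-0.56,0,0,0,0,-0.7496,-0.0147,-0.5867,0,0,0,0,-0.7496,-0.0147,-0.5947,0,0,0,0,-0.7496,-0.0147,-0.5947,0,0]'; python3 -c "
from h import *
go(.509,.048,.105,-39)
i=grab('side','s3')[120:300,220:400]
j=grab('top','t3')[180:330,130:280]
cv2.imwrite('pics/c3.png',np.hstack([cv2.resize(k,(400,400),interpolation=cv2.INTER_CUBIC) for k in (i,j)]))"
```

```text
-0.003 [397.9584 258.1941]
0 [400.4879 257.9314]
0.003 [403.0112 257.6694]
[array([ 0.5297, -0.3652,  0.026 ]), array([ 0.6065, -0.3697,  0.026 ]), array([ 0.6035, -0.4279,  0.026 ]), array([ 0.5268, -0.4215,  0.026 ])] [ 0.5666 -0.3961  0.026 ]
t: 4.85
tcp_pos: [0.5089, 0.048, 0.1702]
tcp_rot: [-2.834, -1.354, 0.003]
wrist_force: [0.7, -0.2, -0.9]
grip_width: 0.154
grasp_force: 58.7
t 4.85 tcp [0.5089 0.048  0.1702] yaw -38.934492378089566 tilt [-0.0022 -0.0002 -1.    ] F [ 0.6938 -0.2409 -0.9204] [ 0.009  -0.0041 -0.0304] grip 0.15380611236833153 58.697887659072876
row [-0.0016  0.0015  0.0011] [0.0002 0.0002 0.0652]
```

View pics/c3.png

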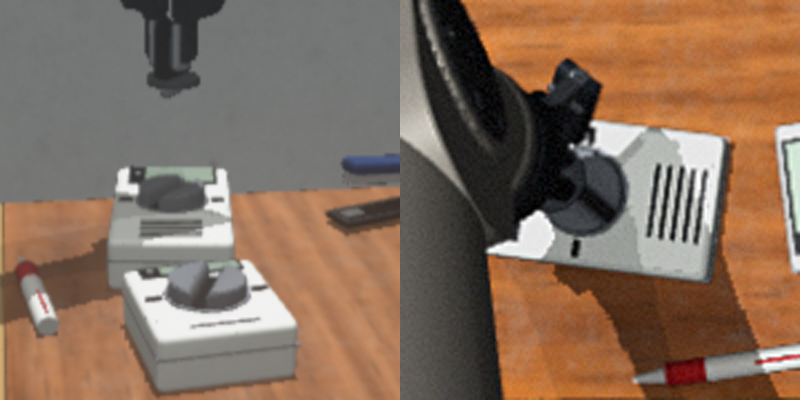

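The driver is above the cap. In the side view the flange at crop (173,80) and the cap at (173,190) share a column. I'll descend gently.

In the tool's units: 0.086 m is 0.1147, 0.083 m is 0.1107.

```bash
python3 shift.py '[0,0,0,-0.002,0,0.04,0,0,0,0,-0.002,0,0.08,0,0,0,0,-0.002,0,0.096,0,0,0,0,-0.002,0,0.1013,0,0,0,0,-0.002,0,0.1067,0,0,0,0,-0.002,0,0.1107,0,0,0,0,-0.002,0,0.1133,0,0,0,0,-0.002,0,0.1147,0,0,0,0,-0.002,0,0.1147,0,0,0,0,-0.002,0,0.1147,0]'; python3 -c "
from h import *
go(.508,.047,.0834,-39)"
```

```text
t: 5.95
tcp_pos: [0.5089, 0.0466, 0.0856]
tcp_rot: [2.836, 1.352, 0.001]
wrist_force: [0.4, 0.2, -0.6]
grip_width: 0.158
grasp_force: 58.7
t 5.95 tcp [0.5089 0.0466 0.0856] yaw -39.017135192647345 tilt [ 0.0005  0.     -1.    ] F [ 0.4479  0.2294 -0.6422] [-0.0029 -0.0121 -0.0242] grip 0.15807592549766694 58.739574551582336
row [ 0.0004 -0.0003 -0.0003] [-0.0003 -0.001   0.0022]
```

In the tool's units: 0.0025 m is 0.0033, -0.001 m is -0.0013, 0.7 rad is 0.6685.

```bash
python3 shift.py '[0,0,0,0,-0.0013,0.0033,0,0,0,0,0,-0.0013,0.0033,0,0,0,0,0,-0.0013,0.0033,0,0,0,0.0955,0,-0.0013,0.0033,0,0,0,0.191,0,-0.0013,0.0033,0,0,0,0.2865,0,-0.0013,0.0033,0,0,0,0.382,0,-0.0013,0.0033,0,0,0,0.4775,0,-0.0013,0.0033,0,0,0,0.573,0,-0.0013,0.0033,0,0,0,0.6685,0,-0.0013,0.0033,0]'; python3 -c "
from h import *
go(.509,.048,.0834,-98)"
```

```text
t: 6.95
tcp_pos: [0.5077, 0.0484, 0.0832]
tcp_rot: [-3.127, -0.293, 0.0]
wrist_force: [-3.3, 3.7, 7.1]
grip_width: 0.154
grasp_force: 59.9
t 6.95 tcp [0.5077 0.0484 0.0832] yaw -79.2972915956651 tilt [-0.0002  0.0011 -1.    ] F [-3.2761  3.7393  7.0999] [0.6416 0.6518 0.0743] grip 0.15393000363663084 59.896777868270874
row [-0.0011  0.0001  0.3264] [ 0.0012  0.0007 -0.0002]
```

In the tool's units: 0.0005 m is 0.0007, 0.43 rad is 0.4106.

```bash
python3 shift.py '[0,0,0.0955,0.0007,0,0,0,0,0,0.191,0.0007,0,0,0,0,0,0.2674,0.0007,0,0,0,0,0,0.3247,0.0007,0,0,0,0,0,0.3724,0.0007,0,0,0,0,0,0.4106,0.0007,0,0,0,0,0,0.4106,0.0007,0,0,0]'; python3 -c "
from h import *
go(.509,.048,.0834,-98)"
```

```text
t: 7.65
tcp_pos: [0.5077, 0.0494, 0.0832]
tcp_rot: [-3.118, 0.375, 0.002]
wrist_force: [-4.7, 4.1, 8.4]
grip_width: 0.153
grasp_force: 60.2
t 7.65 tcp [0.5077 0.0494 0.0832] yaw -103.72687567520016 tilt [-0.0012  0.0017 -1.    ] F [-4.6962  4.1394  8.3821] [ 1.0024  0.9794 -0.066 ] grip 0.1528917878062465 60.18600046634674
row [-0.0015  0.0015 -0.1   ] [ 0.0016  0.001  -0.0002]
```

In the tool's units: 0.11 rad is 0.105.

```bash
for i in 1; do python3 shift.py '[0,0,0.0382,0,0,0,0,0,0,0.0764,0,0,0,0,0,0,0.105,0,0,0,0,0,0,0.105,0,0,0,0]'; done; python3 -c "
from h import *
go(.509,.048,.0834,-98)
i=grab('side','s4')[170:250,250:350]
j=grab('top','t4')[200:300,140:265]
cv2.imwrite('pics/c4.png',np.hstack([cv2.resize(k,(400,320),interpolation=cv2.INTER_CUBIC) for k in (i,j)]))"
```

```text
t: 8.05
tcp_pos: [0.5082, 0.0501, 0.0832]
tcp_rot: [-3.092, 0.544, 0.001]
wrist_force: [-2.8, 6.5, 6.0]
grip_width: 0.154
grasp_force: 59.8
t 8.05 tcp [0.5082 0.0501 0.0832] yaw -109.96521375862909 tilt [-0.      0.0025 -1.    ] F [-2.7781  6.5126  5.98  ] [1.4065 0.6582 0.0488] grip 0.1537652225849694 59.834593534469604
row [-0.0024  0.0007 -0.2088] [ 0.0014  0.0017 -0.0002]
```

View pics/c4.png

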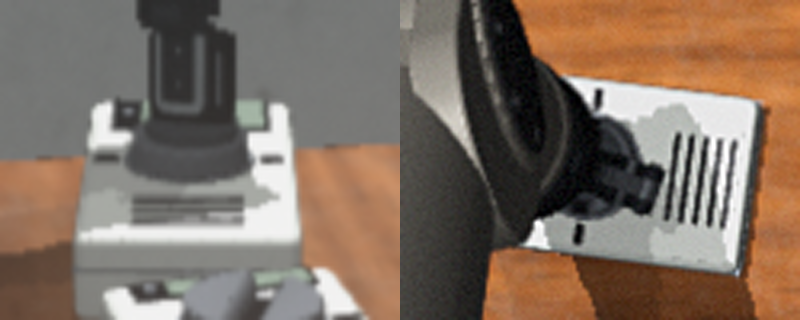

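The driver is seated, with its flange on the cap. It has turned about 3° past nominal plus play. I'll centre it in the play, lift and check the slot.

In the tool's units: -0.1 m is -0.1333, -0.07 m is -0.0933, -0.16 rad is -0.1528.

```bash
python3 shift.py '[0,0,-0.0764,0.0013,0.0013,0,0,0,0,-0.1528,0.0013,0.0013,0,0,0,0,-0.1528,0.0013,0.0013,-0.004,0,0,0,-0.1528,0.0013,0.0013,-0.0133,0,0,0,-0.1528,0.0013,0.0013,-0.04,0,0,0,-0.1528,0.0013,0.0013,-0.0933,0,0,0,-0.1528,0.0013,0.0013,-0.1333,0,0,0,-0.1528,0.0013,0.0013,-0.1333,0]'; python3 -c "
from h import *
go(.5675,-.395,.183,-84)
i=grab('side','s5')[170:250,250:350]
j=grab('top','t5')[200:300,140:265]
cv2.imwrite('pics/c5.png',np.hstack([cv2.resize(k,(400,320),interpolation=cv2.INTER_CUBIC) for k in (i,j)]))"
```

```text
t: 8.95
tcp_pos: [0.5117, 0.0457, 0.1872]
tcp_rot: [-3.125, 0.303, -0.012]
wrist_force: [-0.4, -0.1, -0.1]
grip_width: 0.156
grasp_force: 59.0
t 8.95 tcp [0.5117 0.0457 0.1872] yaw -101.06440162794797 tilt [ 0.0077  0.0009 -1.    ] F [-0.3534 -0.1353 -0.1352] [-0.0135 -0.0577 -0.0197] grip 0.15592000027106492 58.99255692958832
row [-0.0012 -0.0077 -0.2978] [0.1393 0.4218 0.0042]
```

View pics/c5.png

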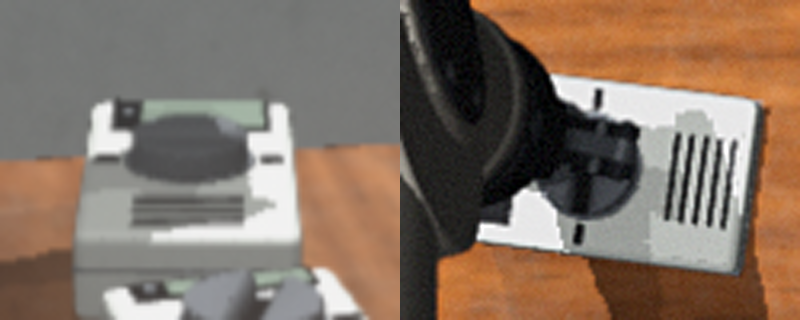

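The visible slot (top crop (590,190) to (582,213)) points at the mark at (579,233), so the cap is closed. Next, carry the driver to the rest.

In the tool's units: 0.422 m is 0.5627, 0.406 m is 0.5413, -0.228 rad is -0.2177.

```bash
python3 shift.py '[0,0,-0.0955,0.0213,0.0627,0,0,0,0,-0.191,0.0413,0.1253,0,0,0,0,-0.2177,0.0627,0.188,0,0,0,0,-0.2177,0.0827,0.2507,0,0,0,0,-0.2177,0.104,0.3133,0,0,0,0,-0.2177,0.124,0.376,0,0,0,0,-0.2177,0.1453,0.4387,0,0,0,0,-0.2177,0.1653,0.5013,0,0,0,0,-0.2177,0.1787,0.5413,0,0,0,0,-0.2177,0.1853,0.5627,0,0,0,0,-0.2177,0.1853,0.5627,0,0,0,0,-0.2177,0.1853,0.5627,0,0]'; python3 -c "
from h import *
go(.5665,-.395,.075,-88)
i=grab('side','s6')[200:420,310:530]
cv2.imwrite('pics/c6.png',cv2.resize(i,(500,500),interpolation=cv2.INTER_CUBIC))"
```

```text
t: 10.25
tcp_pos: [0.5656, -0.3927, 0.1815]
tcp_rot: [-3.139, -0.061, 0.003]
wrist_force: [0.7, 1.1, -1.7]
grip_width: 0.153
grasp_force: 59.0
t 10.25 tcp [ 0.5656 -0.3927  0.1815] yaw -87.78816557655612 tilt [-0.0017  0.0023 -1.    ] F [ 0.6835  1.0658 -1.7432] [ 0.023  -0.0315 -0.0093] grip 0.15289050478460608 58.96230697631836
row [-0.0023  0.0016  0.0037] [0.001  0.0026 0.1065]
```

View pics/c6.png

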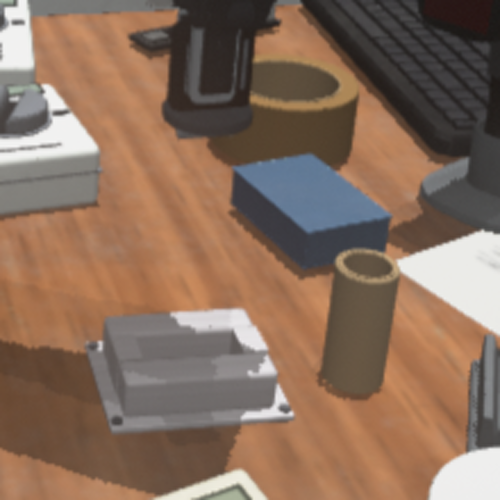

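The driver is upright over the rest, flange at crop (207,115), and the opening at (190,345) is clear. Lowering.

In the tool's units: 0.129 m is 0.172, 0.0022 m is 0.0029.

```bash
python3 shift.py '[0,0,0,0.0013,0.0029,0.04,0,0,0,0,0.0013,0.0029,0.0933,0,0,0,0,0.0013,0.0029,0.1333,0,0,0,0,0.0013,0.0029,0.1533,0,0,0,0,0.0013,0.0029,0.164,0,0,0,0,0.0013,0.0029,0.1707,0,0,0,0,0.0013,0.0029,0.172,0,0,0,0,0.0013,0.0029,0.172,0]'; python3 -c "
from h import *
go(.5665,-.395,.0514,-88)"
```

```text
t: 11.1
tcp_pos: [0.5676, -0.3972, 0.0551]
tcp_rot: [3.14, 0.059, 0.003]
wrist_force: [-0.4, -0.4, -0.8]
grip_width: 0.157
grasp_force: 59.0
t 11.1 tcp [ 0.5676 -0.3972  0.0551] yaw -87.8370317309 tilt [ 0.0018 -0.001  -1.    ] F [-0.3937 -0.4134 -0.8277] [-0.0088  0.0066  0.0063] grip 0.1565621326858703 58.95513117313385
row [ 0.0011 -0.0017  0.0028] [-0.001  -0.0022  0.0037]
```

In the tool's units: 0.0035 m is 0.0047, 0.002 m is 0.0027.

```bash
python3 shift.py '[0,0,0,0,-0.0013,0.0027,0,0,0,0,0,-0.0013,0.0047,0,0,0,0,0,-0.0013,0.0047,0,0,0,0,0,-0.0013,0.0047,0]'
```

```text
t: 11.5
tcp_pos: [0.5673, -0.396, 0.0514]
tcp_rot: [3.141, 0.059, 0.002]
wrist_force: [-1.2, 0.7, 6.3]
grip_width: 0.156
grasp_force: 59.7
```

Contact of about 7 N, so the flange is on the rest. Release and rise.

In the tool's units: -0.19 m is -0.2533, -0.15 m is -0.2.

```bash
python3 shift.py '[0,0,0,0,0,0,0.2,0,0,0,0,0,0,0.5,0,0,0,0,0,0,1,0,0,0,0,0,0,1,0,0,0,0,0,0,1,0,0,0,0,0,-0.0267,1,0,0,0,0,0,-0.08,1,0,0,0,0,0,-0.1467,1,0,0,0,0,0,-0.2,1,0,0,0,0,0,-0.2533,1,0,0,0,0,0,-0.2533,1,0,0,0,0,0,-0.2533,1]'; python3 -c "
from h import *
i=grab('side','s7')
j=grab('top','t7')[200:300,140:265]
cv2.imwrite('pics/c7.png',np.hstack([cv2.resize(k,(400,320),interpolation=cv2.INTER_CUBIC) for k in (i[290:400,330:460],j)]))"
```

```text
t: 12.7
tcp_pos: [0.5672, -0.3961, 0.2416]
tcp_rot: [3.14, 0.059, 0.003]
wrist_force: [0.3, 0.4, -0.7]
grip_width: 0.997
grasp_force: 0.0
```

View pics/c7.png

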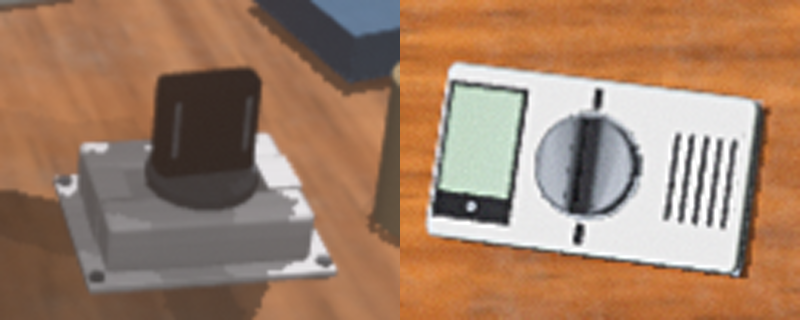

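The driver hangs upright in the rest, flange at crop (203,180). The cap slot lines up with the marks at (598,97) and (579,233). Handing in.

```bash
python3 -c "
from cell import manip
print(manip.sign_off())"
```

```text
the job is handed in; nothing more can be done
None
```

The long logger's cap is turned clockwise to its stop with its slot in line with the two marks, the driver hangs upright and released in its rest, and the job was handed in at about 13 s; no verdict was printed.

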